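# Hang the lopsided tool tin on the spring balance

## Robot

A 6-joint arm with a two-finger parallel gripper is mounted at the origin on the work surface. World frame = base frame: x ahead of the robot, y to its left, z up, the work surface at z = 0. Lengths are in m, angles in rad, forces in N, time in s.
With the tool pointing down it reaches from about 0.275 to 0.75 m from the base axis. Payload 10.2 kg.
Tool frame: the origin (TCP) lies at the very end of the fingers, on their centre line; the grasp point (between the pads) lies 19 mm behind it; z points along the fingers, y is the line along which they close (so a half turn about z gives the same grasp; the last joint's range is limited). The gripper opens to 85 mm and grips with 20 to 120 N. Pads are 22 mm wide; open, the fingers measure 114 mm over their backs; the gripper's body (76 mm by 85 mm) begins 54 mm behind the grasp point. The pads swing forward as they close: fully open they stand 13 mm farther back than shut.
Start: joints at [1.089, 0.313, 1.498, -0, 1.331, -0.223], TCP at [0.134, 0.508, 0.231] pointing down, gripper open.
Joint ranges: [-2.94, 2.94], [-0.97, 2.17], [0.19, 2.56], [-1.23, 4.37], [0.02, 3.11], [-2.88, 2.88]. Speed limits (rad/s): [2.39, 2.39, 3.01, 3.14, 3.14, 3.14].

## Interface

Orientations are given as a unit quaternion [w, x, y, z].
In Python, from bench import env, optics, job gives the robot as it stands. The module is installed in compiled form; this text tells all that it offers.
- The arm moves only by the shell command python3 -m crank 'ROWS'. ROWS is JSON, a list of rows, each an object of numbers: "dx", "dy", "dz": the shift along the world's x, y, z in m; "rx", "ry", "rz": the turn, a rotation vector about the world's x, y, z in rad; "claw": the opening, from 0 (shut) to 1 (fully open). In form: [{"dx": .., "dy": .., "dz": .., "rx": .., "ry": .., "rz": .., "claw": ..}, ...]. A call has exactly 8 rows; each row is the pose to reach, as a shift and turn from the pose commanded when the call began; what a row does not reach only later rows make up. A row lasts 1/10 s, in which the tool goes at most 50 mm and 8.59 degrees, less where a joint would pass 70% of its speed; a pose out of reach is approached as far as the arm can. A call with a gripper value outside its range is refused whole. The fingers move at their own pace and stop on an object; the grip force is fixed at half the most. Time passes only in rows, so rows that repeat a pose let the fingers close, or fill a call up. It gives the time, the measured TCP pose, the force, the opening and the grip force at its end, in the units of the state.
- env.observe(): the state, without advancing time (a new reading comes with each control period).
- optics.snapshot(name): name is "scene" or "top"; returns a dict with "color" (384x512x3 uint8, red, green, blue), "vfov" (degrees; the focal length in pixels is half the picture's height over the tangent of half this angle, whatever the lens; pixels are square), "cx", "cy" (the principal point, pixels), "T" (4x4, takes a point from camera to world coordinates). Camera axes: x right, y down, z forward; pixel columns grow to the right and rows downward; lengths in m; the calibration is good to about 2 mm. A picture is of the moment at which its call begins. There is no depth.
- job.finish_job(): hands the job in; it is judged then, once.
The state is a dict: "time_s": time; "qpos": joint angles; "qd": joint speeds; "joint_torque": joint torques, N m; "tcp_pos": TCP position; "eef_rot": TCP orientation; "ft_force": force on the tool from outside, world axes, zero at the start; "torque": the same for the moment, N m; "gripper_width": finger opening in m; "grasp_force": force on a finger pad.
Only numpy, scipy, OpenCV 4.12 (cv2) and the standard library are available. Lean on these libraries where they do the work, as an engineer would, in place of code of your own. Each camera call takes 0.05 s, during which the arm holds its last target. There are 200 camera calls.

## Task

Lift the tool tin, which has a wooden grip on top, and hang it by its wire bail in the brass hook of the spring balance. The tin is heavy at the spanner-and-scissors end, so have it leaning the way it will hang, and let the balance take its whole weight before you let go: once free it must not drop, bounce or swing, and the hook must never be forced. Leave the mug, the jar and the toy truck alone.

Things in the scene. Friction and masses are not known exactly. Their poses are not given: they have to be found in the camera images.
- tin: Loose yellow tin with a red band, 100 (x) x 64 (y) x 65 high mm, 0.22 to 0.83 kg loaded. Origin: centre of its underside, z up. Fixed inside: steel spanner and black-handled scissors at the -x end, light brushes at +x, none higher than 105. Centre of mass 18 mm to -x of the bail and 118 mm below it: hung free it leans 0.15 rad (9 deg), the -x end low, the wooden grip tipped towards the tin's -x.
- bail (a point): Middle of the tin's rigid steel wire bail (6 mm wire), 160 mm above the underside over the tin's centre. The bail stands across the tin (plane y-z): legs at y = +-33 mm rise to 135 mm, then slope up to this apex. It is what rests in the hook; the hook passes through it along the tin's x.
- grip (a point): Where to grip, on the wooden grip block fixed on a short 8 mm neck on top of the bail: 32 (x) x 16 (y) x 42 high mm, spanning 182 to 224 mm above the tin's underside. This point: on its mid-line, 47 mm above the bail point. Pinch the 16 mm (y) faces from above.
- stand: Spring balance fixed to the table: red base 150 x 160 x 16 mm, grey column 26 x 50 mm, 286 high, with a dial of 90 mm across its top (up to 330 high). Origin: underside, on the column axis, z up. Its sprung brass hook sticks out along the stand's own -x.
- seat (a point): Where the bail wire's axis lies when it rests in the hook: 119 mm out from the column axis along the stand's -x, 242 mm above the table when unloaded; moves with the hook. The 8 mm round hook rod comes out of the column sloping down 8 degrees to the seat, then turns up to the tip, 17 mm farther out. The tip's top is 13 mm higher than this point.
- hook (a joint): How far the sprung hook is pulled straight down, m: 0 unloaded, 0.075 at its stop. The spring yields 7 mm per newton (140 N/m) after a first 0.2 N, lightly damped, so the tin pulls it down about 13 to 57 mm, depending on the tin's weight, which is not known beforehand.
- mug: Bystander: loose blue ceramic mug, rim 76 mm across, 85 high, handle on its +y side. Origin: centre of the underside.
- jar: Bystander: loose glass jar with a red cap, 60 mm across, 80 high. Origin: centre of the underside.
- truck: Bystander: loose white and red toy truck, 110 (x) x 56 (y) x 57 high mm. Origin: on the table under its middle.
Things that resemble listed ones, but are neither listed nor needed, are in the scene too. What is meant by the tin is not pink, and is the larger of those in its own colour.

How it is judged:
On the way, in this order (a step that is already met when the one before it is completed fails the run):
1. the tin is lifted clear of the table in the gripper (height (world z) of tin above 0.03 m and contact force between the fingers and tin above 1 N and contact force between tin and stand below 0.05 N), for 0.2 s.
2. the bail rests in the hook while the gripper still holds the tin (distance between bail and seat below 0.012 m and contact force between tin and stand above 0.5 N and contact force between the fingers and tin above 1 N), for 0.2 s.
At the end, for the whole second after the job is handed in: The tin hangs free from the balance: the bail within 12 mm of the hook's seat, the hook pulled down more than 8 mm by it, the tin moving slower than 60 mm/s and 0.5 rad/s and the hook slower than 40 mm/s (distance between bail and seat below 0.012 m and value of joint hook above 0.008 m and linear speed of tin below 0.06 m/s and angular speed of tin below 0.5 rad/s and velocity of joint hook below 0.04 m/s); the robot touches nothing.
It fails at once if the hook is forced: more than 20 N between the tin and the balance (contact force between tin and stand above 20 N).
It fails at once if the hook is forced: the robot itself pushes the balance with more than 4 N (contact force between any of the fingers, the arm and stand above 4 N).
It fails at once if the tin, let go, drops or bounces: out of the fingers and off the table, the hook moves faster than 0.08 m/s or the tin faster than 0.25 m/s (height (world z) of tin above 0.012 m and contact force between the fingers and tin below 0.05 N and (velocity of joint hook above 0.08 m/s or velocity of joint hook below -0.08 m/s or linear speed of tin above 0.25 m/s)).
It fails at once if the tin, let go, swings faster than 0.7 rad/s (height (world z) of tin above 0.012 m and contact force between the fingers and tin below 0.05 N and angular speed of tin above 0.7 rad/s).
It fails at once if a bystander is moved more than 20 mm or tipped (distance of any of mug, jar, truck from where it was at the start of the episode above 0.02 m or angle between any of mug, jar, truck's own z axis and vertical above 0.4 rad).
It also fails if it takes over 51 s, if anything falls off the work surface, if the arm or the gripper's body presses on something with over 40 N, if the wrist force passes 120 N, or if a joint passes its speed limit or range.

## Working session

There is one attempt and no reset: what is moved stays moved. The work goes in short steps, Python scripts to look and compute and a shell command to move; the robot and the scene stay as the last step left them, time stands still between calls to the robot, and variables do not carry over. Pictures are saved under pics/ and viewed, at most 10 in all, crops included, and the job is handed in when it is done.

```bash
mkdir -p pics; cat > h.py <<'E'
import numpy as np, cv2
from bench import env, optics, job
def snap(n,f=None):
    s=optics.snapshot(n)
    if f: cv2.imwrite('pics/'+f,s['color'][:,:,::-1])
    return s
def cal(s): 
    f=s['color'].shape[0]/2/np.tan(np.radians(s['vfov'])/2); return f,s['cx'],s['cy'],np.array(s['T'])
def ray(s,u,v):
    f,cx,cy,T=cal(s); d=T[:3,:3]@np.array([(u-cx)/f,(v-cy)/f,1]); return T[:3,3],d/np.linalg.norm(d)
def tri(s1,p1,s2,p2):
    o1,d1=ray(s1,*p1);o2,d2=ray(s2,*p2)
    A=np.array([d1,-d2]).T; t=np.linalg.lstsq(A,o2-o1,rcond=None)[0]
    a,b=o1+t[0]*d1,o2+t[1]*d2
    return (a+b)/2,np.linalg.norm(a-b)
def proj(s,P):
    f,cx,cy,T=cal(s); q=np.linalg.inv(T)@np.append(P,1); return np.array([cx+f*q[0]/q[2],cy+f*q[1]/q[2]])
def atz(s,u,v,z):
    o,d=ray(s,u,v); return o+d*(z-o[2])/d[2]
E
python3 - <<'E'
from h import *
import pickle
a=snap('scene');b=snap('top')
pickle.dump((a,b),open('s0.pkl','wb'))
cv2.imwrite('pics/a.png',a['color'][:,:,::-1]);cv2.imwrite('pics/b.png',b['color'][:,:,::-1])
for s in(a,b):print(s['vfov'],s['cx'],s['cy'],np.round(s['T'],3).tolist(), [k for k in s])
print(env.observe())
E
```

```text
44.08803403454438 248.18563096622069 189.58353255586667 [[-0.878, 0.275, -0.392, 0.984], [0.479, 0.515, -0.711, 0.77], [0.006, -0.812, -0.584, 0.848], [0.0, 0.0, 0.0, 1.0]] ['color', 'vfov', 'cx', 'cy', 'T']
45.44037662557531 249.70163913913998 197.20629215675814 [[-0.017, -0.997, 0.08, 0.426], [-1.0, 0.017, 0.001, -0.038], [-0.002, -0.08, -0.997, 1.383], [0.0, 0.0, 0.0, 1.0]] ['color', 'vfov', 'cx', 'cy', 'T']
{'time_s': 0.1, 'qpos': array([ 1.08861270e+00,  3.13414689e-01,  1.49838014e+00, -2.23861378e-06,
        1.33100684e+00, -2.23429416e-01]), 'qd': array([ 0.00070872, -0.00139498, -0.00153104, -0.00037584,  0.00304154,
        0.0001016 ]), 'joint_torque': array([ 2.65365881e-03, -4.12897789e+01, -2.60140979e+01, -1.76256499e-04,
        3.04333742e-03,  6.17896262e-05]), 'tcp_pos': array([0.13424906, 0.50729879, 0.23077458]), 'eef_rot': array([-2.07858339e-04,  1.29016189e-01,  9.91642303e-01, -5.67653083e-04]), 'ft_force': array([-0.46487603, -0.34402059, -0.15634603]), 'torque': array([-0.00128247, -0.03306355,  0.03522973]), 'grasp_force': 0.0, 'gripper_width': 0.08550747994671809}
```

View pics/a.png

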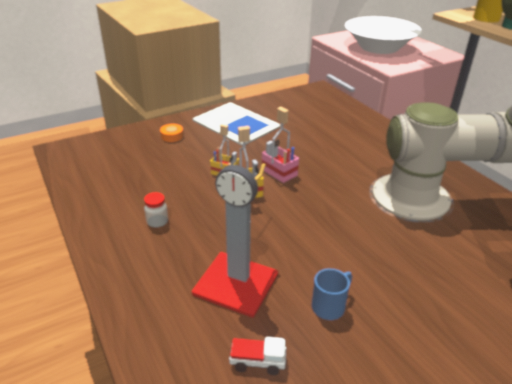

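View pics/b.png

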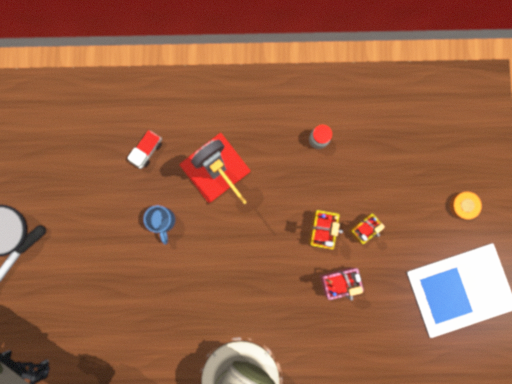

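The large yellow tin is at top (325,230). It could be confused with the small yellow tin at top (368,228) or the pink tin at top (343,285). The balance hook tip is at top (245,203). I choose (325,230) and will check it in one close crop.

```bash
python3 - <<'E'
import pickle,cv2,numpy as np
a,b=pickle.load(open('s0.pkl','rb'))
r=lambda im,x,y,w,h,k:cv2.resize(im[y:y+h,x:x+w,::-1],None,fx=k,fy=k,interpolation=cv2.INTER_CUBIC)
A=r(a['color'],200,100,100,110,4)  # 400x440
B=r(b['color'],290,195,100,110,4)
cv2.imwrite('pics/c.png',np.hstack([A,B]))
E
```

```text
(no output)
```

View pics/c.png

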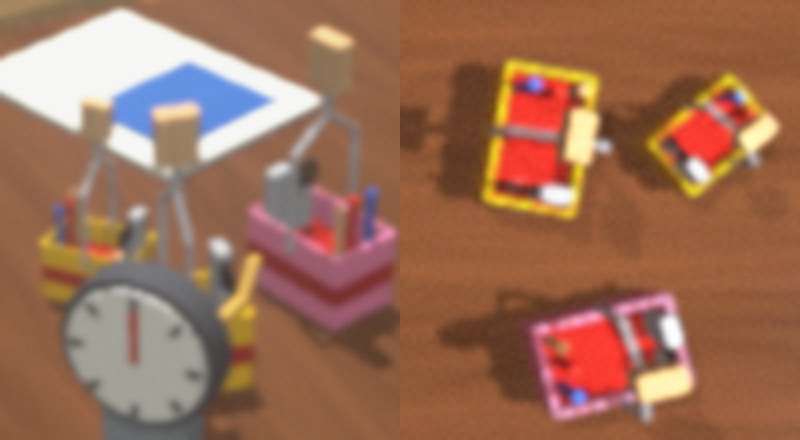

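The crop confirms the large tin, at right-panel (545,140): spanner and black handles at its lower end (world -x), blue and beige brushes at the upper end. Its grip top is at about top (335.5,229.3) and scene (244,127.5). Next I'll triangulate and fit the stand.

```bash
python3 - <<'E'
from h import *
import pickle
from scipy.optimize import least_squares
a,b=pickle.load(open('s0.pkl','rb'))
# grip top
print('griptop',tri(a,(244.0,127.2),b,(335.2,229.0)))
def quad(s,mask,x0,y0,x1,y1):
    m=np.zeros(mask.shape,np.uint8); m[y0:y1,x0:x1]=mask[y0:y1,x0:x1]*255
    n,l,st,c=cv2.connectedComponentsWithStats(m)
    k=1+np.argmax(st[1:,4]); h=cv2.convexHull(np.argwhere(l==k)[:,::-1].astype(np.int32))
    for e in np.arange(.01,.2,.005):
        q=cv2.approxPolyDP(h,e*cv2.arcLength(h,True),True)
        if len(q)<=4: break
    return q[:,0].astype(float)
def red(s):
    h=cv2.cvtColor(s['color'],cv2.COLOR_RGB2HSV); return ((h[...,0]<6)|(h[...,0]>174))&(h[...,1]>190)&(h[...,2]>90)
qa=quad(a,red(a),180,240,290,320);qb=quad(b,red(b),165,125,260,210)
print(qa.tolist(),qb.tolist())
print('scene base', [np.round(atz(a,*p,.016),3).tolist() for p in qa])
print('top base', [np.round(atz(b,*p,.016),3).tolist() for p in qb])
h=cv2.cvtColor(b['color'],cv2.COLOR_RGB2HSV)
ye=(h[...,0]>18)&(h[...,0]<34)&(h[...,1]>150)&(h[...,2]>120)
qt=quad(b,ye,300,200,347,260); print(qt.tolist())
P=[atz(b,*p,.065) for p in qt]; print('tin rim',np.round(P,3).tolist(),np.mean(P,0))
# hook
m=np.zeros(ye.shape,bool); m[155:215,205:255]=((h[...,0]>15)&(h[...,0]<34)&(h[...,1]>120)&(h[...,2]>110))[155:215,205:255]
p=np.argwhere(m)[:,::-1].astype(np.float32)
print(len(p),p.min(0),p.max(0)); print(cv2.fitLine(p,cv2.DIST_L2,0,.01,.01).ravel())
i=np.argmax(p@np.array([.6,.8]));print('tip',p[i],atz(b,*p[i],.255))
r=lambda im,x,y,w,h,k:cv2.resize(im[y:y+h,x:x+w,::-1],None,fx=k,fy=k,interpolation=cv2.INTER_CUBIC)
cv2.imwrite('pics/d.png',np.hstack([r(b['color'],175,125,80,90,5),r(a['color'],190,160,80,90,5)]))
E
```

```text
griptop (array([ 0.43479679, -0.25139977,  0.22506878]), np.float64(0.0018008338765070461))
[[249.0, 301.0], [239.0, 309.0], [192.0, 291.0], [223.0, 253.0]] [[228.0, 188.0], [208.0, 201.0], [180.0, 163.0], [192.0, 155.0]]
scene base [[0.631, 0.138, 0.016], [0.662, 0.147, 0.016], [0.733, 0.049, 0.016], [0.614, -0.031, 0.016]]
top base [[0.563, 0.028, 0.016], [0.525, 0.088, 0.016], [0.641, 0.171, 0.016], [0.665, 0.135, 0.016]]
[[339.0, 214.0], [337.0, 222.0], [313.0, 225.0], [316.0, 210.0]]
tin rim [[0.478, -0.293, 0.065], [0.455, -0.286, 0.065], [0.448, -0.217, 0.065], [0.491, -0.227, 0.065]] [ 0.46787341 -0.25571741  0.065     ]
291 [210. 159.] [246. 203.]
[  0.61138123   0.7913362  226.18556    178.41237   ]
tip [245. 203.] [ 0.50146116 -0.02525268  0.255     ]
```

View pics/d.png

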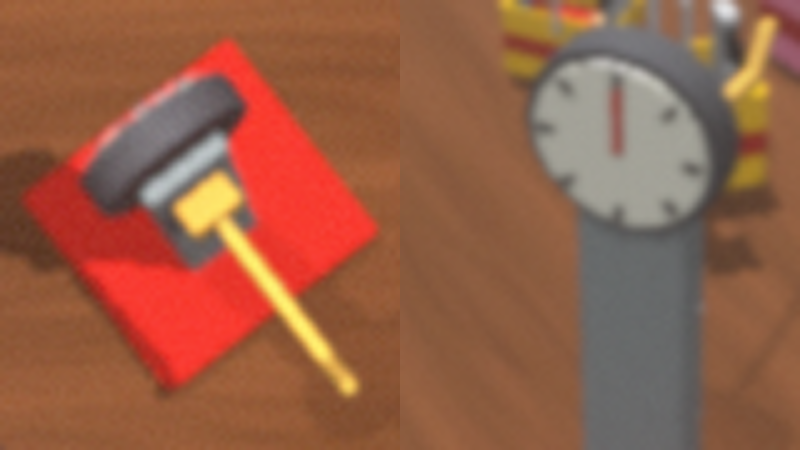

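The hook shows in both views. In the top view its seat bend is at (242.6,199) and its tip at (244.6,202.6). In the scene view the hook sticks out right of the dial, with its tip at (264,164) and its bend at about (257,178.5). The stand base corners are clear in the top view.

```bash
python3 - <<'E'
from h import *
import pickle
from scipy.optimize import least_squares
a,b=pickle.load(open('s0.pkl','rb'))
R=lambda t:np.array([[np.cos(t),-np.sin(t),0],[np.sin(t),np.cos(t),0],[0,0,1]])
tt=tri(a,(263.7,164.3),b,(244.4,202.4));print('tip',tt)
c=np.array([(221.2,132.9),(250.4,170.9),(208.8,202.5),(179.4,165)])
P=np.array([atz(b,*p,.016) for p in c]);C=P.mean(0);print(np.round(P,3).tolist(),C,np.linalg.norm(P-np.roll(P,1,0),axis=1))
qa=np.array([(221.5,254.5),(277.5,268.5),(251.5,310.5),(193,289.5)])
print('scene corners',[np.round(atz(a,*p,.016),3).tolist() for p in qa],np.mean([atz(a,*p,.016) for p in qa],0))
v=C-tt[0];th=np.arctan2(v[1],v[0]);print('dist from base centre->tip',np.linalg.norm(v[:2]),'yaw',th)
e=P[1]-P[2];print('edge yaw',[np.arctan2(*(P[i]-P[(i+1)%4])[[1,0]]) for i in range(4)])
for z in(.065,):
  for q in [(510,60),(598,75),(576,214),(484,200)]:
    u=((q[0]-400)/4+290-.4,q[1]/4+195-.4); print('rim',np.round(atz(b,*u,z),4))
# predicted tin
for yaw in (0,):pass
rim=np.array([atz(b,(q[0]-400)/4+290-.4,q[1]/4+195-.4,.065) for q in [(510,60),(598,75),(576,214),(484,200)]])
print('rimc',rim.mean(0),'yaw',np.arctan2(*(rim[0]-rim[3])[[1,0]]),np.arctan2(*(rim[1]-rim[2])[[1,0]]),np.linalg.norm(rim-np.roll(rim,1,0),axis=1))
# project seat guess
for d in (.119,.136):
  print(proj(b,C+R(th)@np.array([-d,0,0])+[0,0,.226]))
E
```

```text
tip (array([ 0.50416899, -0.02447146,  0.25323705]), np.float64(0.0025655949980077143))
[[0.731, 0.046, 0.016], [0.614, -0.04, 0.016], [0.521, 0.086, 0.016], [0.635, 0.173, 0.016]] [0.62535241 0.06600384 0.016     ] [0.15896551 0.14564436 0.15650822 0.14403094]
scene corners [[0.62, -0.028, 0.016], [0.521, 0.081, 0.016], [0.639, 0.164, 0.016], [0.729, 0.046, 0.016]] [0.62720182 0.06555759 0.016     ]
dist from base centre->tip 0.15123227493565597 yaw 0.6413202718625625
edge yaw [np.float64(0.6344071737695104), np.float64(-0.934494039723435), np.float64(-2.4902032914076475), np.float64(2.21734974514654)]
rim [ 0.4917 -0.2301  0.065 ]
rim [ 0.4799 -0.293   0.065 ]
rim [ 0.3809 -0.2741  0.065 ]
rim [ 0.3919 -0.2087  0.065 ]
rimc [ 0.43609747 -0.25147743  0.065     ] yaw -0.2115220976018903 -0.1888018241373131 [0.10206578 0.06398588 0.10077448 0.06631971]
[236.84875206 192.08651233]
[241.00361747 197.45348455]
```

The measurements check out:
- **Tin:** centre (0.436,-0.2515), yaw -0.20, +x pointing to world +x. The rim measures 101x65 mm and the grip top comes out at z 0.225.
- **Hook:** tip centre (0.504,-0.0245,0.253), stand yaw 0.642, so the seat is at about (0.518,-0.014,0.242).

The plan is to grasp the grip, turn the tin +0.842, lean it 0.15 outwards from the column, and thread the bail from outside.

```bash
python3 -m crank '[{"dx":0.02,"dy":-0.04,"dz":0.03},{"dx":0.04,"dy":-0.085,"dz":0.04},{"dx":0.06,"dy":-0.13,"dz":0.05},{"dx":0.08,"dy":-0.18,"dz":0.05},{"dx":0.1,"dy":-0.23,"dz":0.05},{"dx":0.12,"dy":-0.28,"dz":0.05},{"dx":0.14,"dy":-0.33,"dz":0.05},{"dx":0.15,"dy":-0.37,"dz":0.05}]'
```

```text
validation failed for argument at $[0]...
```

```bash
python3 -m crank '[{"dx":0.02,"dy":-0.04,"dz":0.03,"rx":0,"ry":0,"rz":0,"claw":1},{"dx":0.04,"dy":-0.085,"dz":0.04,"rx":0,"ry":0,"rz":0,"claw":1},{"dx":0.06,"dy":-0.13,"dz":0.05,"rx":0,"ry":0,"rz":0,"claw":1},{"dx":0.08,"dy":-0.18,"dz":0.05,"rx":0,"ry":0,"rz":0,"claw":1},{"dx":0.1,"dy":-0.23,"dz":0.05,"rx":0,"ry":0,"rz":0,"claw":1},{"dx":0.12,"dy":-0.28,"dz":0.05,"rx":0,"ry":0,"rz":0,"claw":1},{"dx":0.14,"dy":-0.33,"dz":0.05,"rx":0,"ry":0,"rz":0,"claw":1},{"dx":0.15,"dy":-0.37,"dz":0.05,"rx":0,"ry":0,"rz":0,"claw":1}]'
```

```text
time_s: 0.9
tcp_pos: [0.2815, 0.1458, 0.2812]
eef_rot: [0.0, 0.129, 0.992, 0.0]
ft_force: [1.8, 0.2, -0.1]
gripper_width: 0.0855
grasp_force: 0.0
```

```bash
python3 -m crank '[{"dx":0.02,"dy":-0.045,"dz":0,"rx":0,"ry":0,"rz":0.02,"claw":1},{"dx":0.04,"dy":-0.09,"dz":0,"rx":0,"ry":0,"rz":0.04,"claw":1},{"dx":0.06,"dy":-0.135,"dz":0,"rx":0,"ry":0,"rz":0.059,"claw":1},{"dx":0.08,"dy":-0.18,"dz":0,"rx":0,"ry":0,"rz":0.059,"claw":1},{"dx":0.1,"dy":-0.225,"dz":0,"rx":0,"ry":0,"rz":0.059,"claw":1},{"dx":0.12,"dy":-0.27,"dz":0,"rx":0,"ry":0,"rz":0.059,"claw":1},{"dx":0.136,"dy":-0.315,"dz":0,"rx":0,"ry":0,"rz":0.059,"claw":1},{"dx":0.145,"dy":-0.36,"dz":0,"rx":0,"ry":0,"rz":0.059,"claw":1}]' && python3 -m crank '[{"dx":0.007,"dy":-0.029,"dz":0,"rx":0,"ry":0,"rz":0,"claw":1},{"dx":0.007,"dy":-0.029,"dz":0,"rx":0,"ry":0,"rz":0,"claw":1},{"dx":0.007,"dy":-0.029,"dz":0,"rx":0,"ry":0,"rz":0,"claw":1},{"dx":0.007,"dy":-0.029,"dz":0,"rx":0,"ry":0,"rz":0,"claw":1},{"dx":0.007,"dy":-0.029,"dz":0,"rx":0,"ry":0,"rz":0,"claw":1},{"dx":0.007,"dy":-0.029,"dz":0,"rx":0,"ry":0,"rz":0,"claw":1},{"dx":0.007,"dy":-0.029,"dz":0,"rx":0,"ry":0,"rz":0,"claw":1},{"dx":0.007,"dy":-0.029,"dz":0,"rx":0,"ry":0,"rz":0,"claw":1}]'; python3 -c "
from h import *
snap('scene','e1.png');b=snap('top','e2.png');o=env.observe();print(o['ft_force'],o['qpos'])
A=cv2.imread('pics/e1.png')[60:220,180:340];B=cv2.imread('pics/e2.png')[160:320,260:420]
cv2.imwrite('pics/e.png',np.hstack([cv2.resize(x,(400,400)) for x in(A,B)]))"
```

```text
time_s: 1.7
tcp_pos: [0.4268, -0.2144, 0.2808]
eef_rot: [-0.0, 0.1, 0.995, 0.0]
ft_force: [0.7, 0.9, 0.3]
gripper_width: 0.0856
grasp_force: 0.0
time_s: 2.5
tcp_pos: [0.4334, -0.2412, 0.2814]
eef_rot: [0.0, 0.1, 0.995, -0.0]
ft_force: [-0.6, 0.2, 0.1]
gripper_width: 0.0853
grasp_force: 0.0
[-0.31485695 -0.3830988  -0.00090857] [-7.44670668e-01  2.15523481e-01  1.49355811e+00 -1.17094632e-05
  1.43247019e+00 -2.11581275e+00]
```

View pics/e.png

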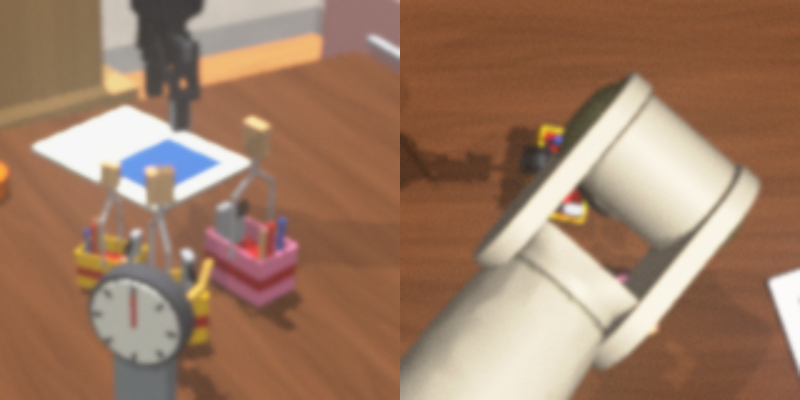

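```bash
python3 -c "
from h import *
import pickle
a,b=pickle.load(open('s0.pkl','rb'))
o=env.observe();print(o['tcp_pos'],o['qd'].round(3))
t=o['tcp_pos']
for s,k,x,y in((a,2.5,180,60),(b,2.5,260,160)):
  for P in (t,t+[0,0,.03],np.array([.435,-.2514,.224])):
    p=proj(s,P);print(p,(p-[x,y])*k)
"
```

```text
[ 0.43338684 -0.24128845  0.2813248 ] [-0.001  0.002 -0.001  0.     0.     0.001]
[246.61588692 109.99730328] [166.53971731 124.9932582 ]
[246.66692263  99.63246688] [166.66730656  99.08116721]
[244.25909276 127.60007377] [160.6477319  169.00018443]
[335.50656845 229.09154231] [188.76642113 172.72885576]
[337.88223633 228.95917951] [194.70559083 172.39794877]
[335.30169247 228.61596571] [188.25423118 171.53991429]
```

```bash
python3 -m crank '[{"dx":0.002,"dy":-0.0103,"dz":0,"rx":0,"ry":0,"rz":0,"claw":1},{"dx":0.002,"dy":-0.0103,"dz":0,"rx":0,"ry":0,"rz":0,"claw":1},{"dx":0.002,"dy":-0.0103,"dz":-0.02,"rx":0,"ry":0,"rz":0,"claw":1},{"dx":0.002,"dy":-0.0103,"dz":-0.04,"rx":0,"ry":0,"rz":0,"claw":1},{"dx":0.002,"dy":-0.0103,"dz":-0.06,"rx":0,"ry":0,"rz":0,"claw":1},{"dx":0.002,"dy":-0.0103,"dz":-0.08,"rx":0,"ry":0,"rz":0,"claw":1},{"dx":0.002,"dy":-0.0103,"dz":-0.093,"rx":0,"ry":0,"rz":0,"claw":1},{"dx":0.002,"dy":-0.0103,"dz":-0.093,"rx":0,"ry":0,"rz":0,"claw":1}]'; python3 -c "
from h import *
import pickle
s=snap('scene','f1.png')
A=cv2.imread('pics/f1.png')[80:200,190:310]
cv2.imwrite('pics/f.png',cv2.resize(A,(600,600),interpolation=cv2.INTER_CUBIC));o=env.observe();print(o['tcp_pos'],o['ft_force'],proj(s,o['tcp_pos']))"
```

```text
time_s: 3.4
tcp_pos: [0.4348, -0.2514, 0.1867]
eef_rot: [-0.001, 0.1, 0.995, 0.001]
ft_force: [-0.6, -0.2, 1.1]
gripper_width: 0.0856
grasp_force: 0.0
[ 0.43524126 -0.25175682  0.1879895 ] [-0.14726459  0.61147575  1.13742875] [244.10257974 138.99029188]
```

View pics/f.png

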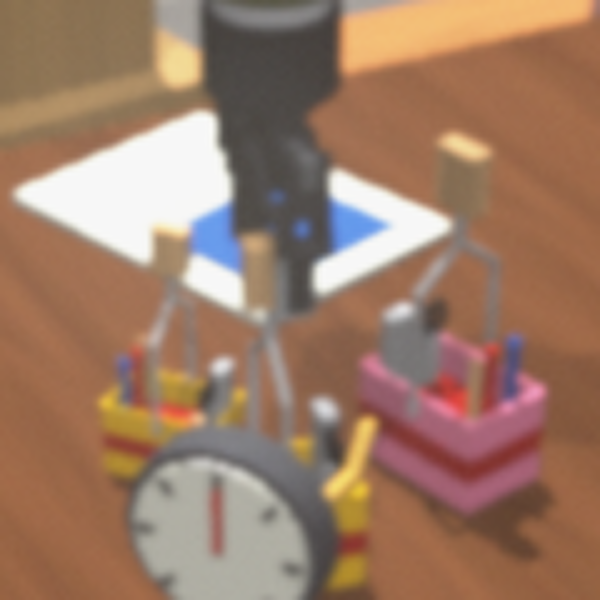

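The fingers straddle the wooden grip at crop (258,275), and the steel spanner at (325,420) lies on the world -x side as expected. Now I'll close the gripper.

```bash
python3 -m crank '[{"dx":0,"dy":0,"dz":0,"rx":0,"ry":0,"rz":0,"claw":0.6},{"dx":0,"dy":0,"dz":0,"rx":0,"ry":0,"rz":0,"claw":0.4},{"dx":0,"dy":0,"dz":0,"rx":0,"ry":0,"rz":0,"claw":0.2},{"dx":0,"dy":0,"dz":0,"rx":0,"ry":0,"rz":0,"claw":0},{"dx":0,"dy":0,"dz":0,"rx":0,"ry":0,"rz":0,"claw":0},{"dx":0,"dy":0,"dz":0,"rx":0,"ry":0,"rz":0,"claw":0},{"dx":0,"dy":0,"dz":0,"rx":0,"ry":0,"rz":0,"claw":0},{"dx":0,"dy":0,"dz":0,"rx":0,"ry":0,"rz":0,"claw":0}]'
```

```text
time_s: 4.25
tcp_pos: [0.4356, -0.2518, 0.1886]
eef_rot: [0.0, 0.1, 0.995, -0.0]
ft_force: [1.0, 0.8, 3.9]
gripper_width: 0.0149
grasp_force: 59.4
```

```bash
python3 -m crank '[{"dx":0,"dy":0,"dz":0.01,"rx":0,"ry":0,"rz":0,"claw":0},{"dx":0,"dy":0,"dz":0.03,"rx":0,"ry":0,"rz":0,"claw":0},{"dx":0,"dy":0,"dz":0.05,"rx":0,"ry":0,"rz":0,"claw":0},{"dx":0,"dy":0,"dz":0.07,"rx":0,"ry":0,"rz":0,"claw":0},{"dx":0,"dy":0,"dz":0.09,"rx":0,"ry":0,"rz":0,"claw":0},{"dx":0,"dy":0,"dz":0.11,"rx":0,"ry":0,"rz":0,"claw":0},{"dx":0,"dy":0,"dz":0.12,"rx":0,"ry":0,"rz":0,"claw":0},{"dx":0,"dy":0,"dz":0.12,"rx":0,"ry":0,"rz":0,"claw":0}]'
python3 -m crank '[{"dx":0,"dy":0,"dz":0,"rx":0,"ry":0,"rz":0,"claw":0},{"dx":0,"dy":0,"dz":0,"rx":0,"ry":0,"rz":0,"claw":0},{"dx":0,"dy":0,"dz":0,"rx":0,"ry":0,"rz":0,"claw":0},{"dx":0,"dy":0,"dz":0,"rx":0,"ry":0,"rz":0,"claw":0},{"dx":0,"dy":0,"dz":0,"rx":0,"ry":0,"rz":0,"claw":0},{"dx":0,"dy":0,"dz":0,"rx":0,"ry":0,"rz":0,"claw":0},{"dx":0,"dy":0,"dz":0,"rx":0,"ry":0,"rz":0,"claw":0},{"dx":0,"dy":0,"dz":0,"rx":0,"ry":0,"rz":0,"claw":0}]'
python3 -c "
from h import *
F=[]
for i in range(6):
  s=snap('scene');o=env.observe();F.append(np.r_[o['ft_force'],o['torque']])
print(np.round(F,2));print(np.mean(F,0),o['tcp_pos'],o['eef_rot'],o['qpos'])"
```

```text
time_s: 5.05
tcp_pos: [0.4355, -0.2519, 0.3092]
eef_rot: [0.001, 0.1, 0.995, -0.001]
ft_force: [0.3, -0.1, -3.3]
gripper_width: 0.0152
grasp_force: 58.7
time_s: 5.85
tcp_pos: [0.4354, -0.2517, 0.3083]
eef_rot: [0.0, 0.1, 0.995, -0.0]
ft_force: [-0.1, -0.3, -3.1]
gripper_width: 0.0151
grasp_force: 58.7
[[ 0.34  0.57 -2.33 -0.02 -0.05 -0.05]
 [ 0.32 -0.42 -2.56  0.02 -0.09 -0.04]
 [-0.09  0.22 -3.17  0.01 -0.04 -0.04]
 [ 0.78 -0.35 -3.45 -0.02 -0.02 -0.  ]
 [ 0.35  0.44 -2.61 -0.02 -0.03  0.02]
 [ 1.11 -0.12 -3.58 -0.03 -0.05  0.02]]
[ 0.46772661  0.05653743 -2.9509983  -0.00846677 -0.04694874 -0.0157093 ] [ 0.43538547 -0.25170788  0.30830598] [ 1.97787274e-05  9.97343744e-02  9.95014097e-01 -1.52133320e-05] [-7.57547857e-01  2.19027271e-01  1.42024971e+00  9.93395155e-08
  1.50226577e+00 -2.12854327e+00]
```

Weight is about 2.95 N, so I expect the hook to sag about 19 mm. Next, turn the tin and lean it at a standoff outside the hook.

```bash
python3 -m crank '[{"dx":0.002,"dy":0.01,"dz":0,"rx":0,"ry":0,"rz":0.1,"claw":0},{"dx":0.005,"dy":0.025,"dz":0,"rx":0,"ry":0,"rz":0.22,"claw":0},{"dx":0.008,"dy":0.04,"dz":0,"rx":0,"ry":0,"rz":0.34,"claw":0},{"dx":0.01,"dy":0.055,"dz":0,"rx":0,"ry":0,"rz":0.46,"claw":0},{"dx":0.012,"dy":0.07,"dz":0,"rx":0,"ry":0,"rz":0.58,"claw":0},{"dx":0.014,"dy":0.085,"dz":0,"rx":0,"ry":0,"rz":0.7,"claw":0},{"dx":0.015,"dy":0.095,"dz":0,"rx":0,"ry":0,"rz":0.8,"claw":0},{"dx":0.015,"dy":0.1,"dz":0,"rx":0,"ry":0,"rz":0.842,"claw":0}]'
python3 -m crank '[{"dx":0,"dy":0.01,"dz":-0.001,"rx":0.01,"ry":-0.013,"rz":0,"claw":0},{"dx":0,"dy":0.02,"dz":-0.003,"rx":0.025,"ry":-0.033,"rz":0,"claw":0},{"dx":0,"dy":0.035,"dz":-0.005,"rx":0.04,"ry":-0.053,"rz":0,"claw":0},{"dx":0,"dy":0.05,"dz":-0.007,"rx":0.055,"ry":-0.073,"rz":0,"claw":0},{"dx":0,"dy":0.065,"dz":-0.009,"rx":0.07,"ry":-0.093,"rz":0,"claw":0},{"dx":0,"dy":0.077,"dz":-0.011,"rx":0.085,"ry":-0.113,"rz":0,"claw":0},{"dx":0,"dy":0.085,"dz":-0.012,"rx":0.09,"ry":-0.12,"rz":0,"claw":0},{"dx":0,"dy":0.087,"dz":-0.012,"rx":0.09,"ry":-0.12,"rz":0,"claw":0}]'
cat >> h.py <<'E'
from scipy.spatial.transform import Rotation as Ro
def bail(o):
    w=o['eef_rot']; Rm=Ro.from_quat([w[1],w[2],w[3],w[0]]).as_matrix()
    return o['tcp_pos']+.0284*Rm[:,2],Rm
E
python3 -c "
from h import *
F=[]
for i in range(10):
  s=snap('scene' if i else 'top','g%d.png'%min(i,1));o=env.observe();F.append(np.r_[o['ft_force'],o['torque']])
print(np.mean(F,0).round(3),np.std(F,0).round(2),o['tcp_pos'],o['qpos'].round(3))
B,Rm=bail(o);print('bail',B,'toolz',Rm[:,2],'tooly yaw',np.arctan2(Rm[1,1],Rm[0,1]))
A=cv2.imread('pics/g0.png')[140:260,160:300];C=cv2.imread('pics/g1.png')[110:230,190:330]
cv2.imwrite('pics/g.png',np.hstack([cv2.resize(x,(400,343),interpolation=cv2.INTER_CUBIC) for x in(A,C)]))"
```

```text
time_s: 6.95
tcp_pos: [0.4505, -0.1509, 0.3084]
eef_rot: [0.0, -0.318, 0.948, 0.0]
ft_force: [-0.2, 0.0, -4.3]
gripper_width: 0.015
grasp_force: 58.8
time_s: 7.75
tcp_pos: [0.4502, -0.064, 0.2963]
eef_rot: [0.071, -0.315, 0.946, 0.024]
ft_force: [-0.5, -0.2, -2.2]
gripper_width: 0.0152
grasp_force: 58.8
[ 0.011 -0.073 -2.871 -0.102  0.13   0.015] [0.39 0.46 0.48 0.02 0.04 0.03] [ 0.45041055 -0.06486584  0.29624452] [-0.481  0.055  1.648  0.138  1.376 -2.716]
bail [ 0.45380308 -0.06232029  0.26816302] toolz [ 0.11945533  0.08963206 -0.98878538] tooly yaw 2.212769810118927
```

View pics/g.png

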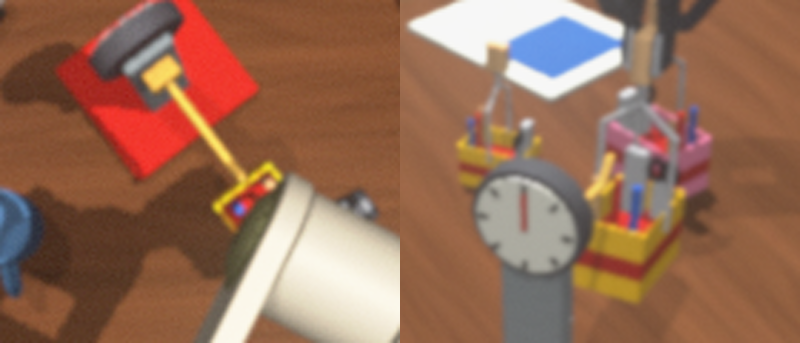

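The tin hangs leaning outside the hook, with the bail apex at scene (273,145) and the hook tip at scene (262,166). I'll check this against the predicted projections.

```bash
python3 -c "
from h import *
import pickle
a,b=pickle.load(open('s0.pkl','rb'))
o=env.observe();B,Rm=bail(o)
T=np.c_[-Rm[:,0]*0,Rm[:,1],-Rm[:,2]]
up=-Rm[:,2];y=Rm[:,1];x=np.cross(y,up)
L=lambda p:(proj(a,B+x*p[0]+y*p[1]+up*p[2])-[190,110])*2.857+[400,0]
print('apex',L((0,0,0)));print('shoulders',L((0,.033,-.025)),L((0,-.033,-.025)))
print('x',x)
for sx in(1,-1):
  for sy in(1,-1):print('rim',sx,sy,L((.05*sx,.032*sy,-.095)))
for P in ([.504,-.0245,.251],[.5178,-.0143,.242],[.5178,-.0143,.238]):print((proj(a,np.array(P))-[190,110])*2.857+[400,0])
"
```

```text
apex [641.76692253 103.58882872]
shoulders [675.37033235 139.58744229] [603.30166264 122.18946522]
x [0.79195727 0.59203064 0.14934327]
rim 1 1 [644.72126095 236.62110276]
rim 1 -1 [574.88560855 217.82068121]
rim -1 1 [685.30534385 191.16688467]
rim -1 -1 [619.39522724 174.40192425]
[612.22400586 157.5237743 ]
[603.51418053 177.29088093]
[603.40314455 181.40757907]
```

```bash
python3 -m crank '[{"dx":0.008,"dy":0.006,"dz":0,"rx":0,"ry":0,"rz":0,"claw":0},{"dx":0.018,"dy":0.0135,"dz":0,"rx":0,"ry":0,"rz":0,"claw":0},{"dx":0.028,"dy":0.021,"dz":0,"rx":0,"ry":0,"rz":0,"claw":0},{"dx":0.038,"dy":0.0285,"dz":0,"rx":0,"ry":0,"rz":0,"claw":0},{"dx":0.048,"dy":0.036,"dz":0,"rx":0,"ry":0,"rz":0,"claw":0},{"dx":0.057,"dy":0.043,"dz":0,"rx":0,"ry":0,"rz":0,"claw":0},{"dx":0.064,"dy":0.048,"dz":0,"rx":0,"ry":0,"rz":0,"claw":0},{"dx":0.064,"dy":0.048,"dz":0,"rx":0,"ry":0,"rz":0,"claw":0}]'
python3 -c "
from h import *
F=[]
for i in range(8):
  s=snap('scene' if i else 'top','i%d.png'%min(i,1));o=env.observe();F.append(np.r_[o['ft_force'],o['torque']])
print(np.mean(F,0).round(3),o['tcp_pos'],o['qpos'].round(3))
B,Rm=bail(o);print('bail',B,'toolz',Rm[:,2])
A=cv2.imread('pics/i0.png')[130:230,180:300];C=cv2.imread('pics/i1.png')[110:210,210:330]
cv2.imwrite('pics/i.png',np.hstack([cv2.resize(x,(400,333),interpolation=cv2.INTER_CUBIC) for x in(A,C)]))"
```

```text
time_s: 9.05
tcp_pos: [0.515, -0.0161, 0.296]
eef_rot: [0.071, -0.315, 0.946, 0.024]
ft_force: [1.0, -0.7, -3.7]
gripper_width: 0.015
grasp_force: 58.8
[-0.1    0.126 -2.996 -0.105  0.121  0.003] [ 0.51424622 -0.01694015  0.29643263] [-0.324  0.185  1.5    0.126  1.373 -2.556]
bail [ 0.51764793 -0.01439758  0.26835197] toolz [ 0.11977833  0.08952722 -0.9887558 ]
```

View pics/i.png

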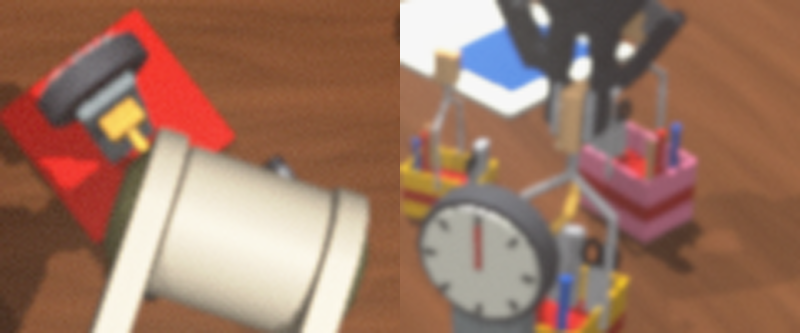

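The hook tip at right-panel (572,200) sits just below the bail apex at (572,172) and inside the loop. Now I'll lower until the spring starts taking weight.

```bash
python3 -m crank '[{"dx":0,"dy":0,"dz":-0.005,"rx":0,"ry":0,"rz":0,"claw":0},{"dx":0,"dy":0,"dz":-0.01,"rx":0,"ry":0,"rz":0,"claw":0},{"dx":0,"dy":0,"dz":-0.015,"rx":0,"ry":0,"rz":0,"claw":0},{"dx":0,"dy":0,"dz":-0.02,"rx":0,"ry":0,"rz":0,"claw":0},{"dx":0,"dy":0,"dz":-0.024,"rx":0,"ry":0,"rz":0,"claw":0},{"dx":0,"dy":0,"dz":-0.028,"rx":0,"ry":0,"rz":0,"claw":0},{"dx":0,"dy":0,"dz":-0.032,"rx":0,"ry":0,"rz":0,"claw":0},{"dx":0,"dy":0,"dz":-0.036,"rx":0,"ry":0,"rz":0,"claw":0}]'
cat > m.py <<'E'
from h import *
import sys
n=int(sys.argv[1]);F=[]
for i in range(n):
  s=snap('scene','m.png');o=env.observe();F.append(np.r_[o['ft_force'],o['torque']])
F=F[2:];print(np.mean(F,0).round(3),'sem',(np.std(F,0)/len(F)**.5).round(2)[:3],o['tcp_pos'],'bail',bail(o)[0],o['time_s'])
E
python3 m.py 14
```

```text
time_s: 10.25
tcp_pos: [0.5146, -0.0167, 0.2603]
eef_rot: [0.071, -0.315, 0.946, 0.024]
ft_force: [0.3, 0.2, -0.7]
gripper_width: 0.0153
grasp_force: 59.1
[ 1.039  0.076 -0.439 -0.063 -0.188 -0.028] sem [0.15 0.16 0.16] [ 0.51444583 -0.01668897  0.26034657] bail [ 0.51784817 -0.01414285  0.23226631] 10.95
```

```bash
python3 -c "
from h import *
C=cv2.imread('pics/m.png')[140:190,235:295]
cv2.imwrite('pics/k.png',cv2.resize(C,None,fx=12,fy=12,interpolation=cv2.INTER_CUBIC))
import pickle
a,b=pickle.load(open('s0.pkl','rb'))
o=env.observe();B,Rm=bail(o);up=-Rm[:,2];y=Rm[:,1]
L=lambda P:((proj(a,np.array(P))-[235,140])*12+6).round()
print('apex',L(B),'sh',L(B+y*.033-up*.025),L(B-y*.033-up*.025),'grip bottom',L(B+up*.022))
d=.010
print('tip',L([.504,-.0245,.253-d]),'seat',L([.5178,-.0143,.242-d]),'tip undefl',L([.504,-.0245,.253]))
"
```

```text
apex [320. 433.] sh [466. 589.] [156. 507.] grip bottom [329. 330.]
tip [356. 342.] seat [320. 434.] tip undefl [358. 299.]
```

View pics/k.png

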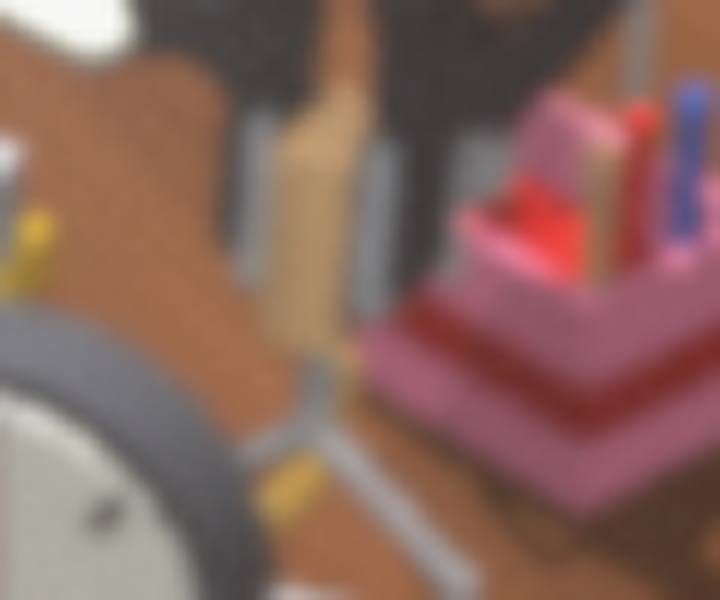

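The rod, at crop (265,505) to (315,462), passes right under the bail apex at (315,425). The hook tip at (350,350) matches its prediction. The fit is good, with a slight sideways preload along +x. I'll ease 2 mm in +x and lower a little more.

```bash
python3 -m crank '[{"dx":0.0005,"dy":0,"dz":-0.0005,"rx":0,"ry":0,"rz":0,"claw":0},{"dx":0.001,"dy":0,"dz":-0.001,"rx":0,"ry":0,"rz":0,"claw":0},{"dx":0.0015,"dy":0,"dz":-0.0015,"rx":0,"ry":0,"rz":0,"claw":0},{"dx":0.002,"dy":0,"dz":-0.002,"rx":0,"ry":0,"rz":0,"claw":0},{"dx":0.002,"dy":0,"dz":-0.002,"rx":0,"ry":0,"rz":0,"claw":0},{"dx":0.002,"dy":0,"dz":-0.002,"rx":0,"ry":0,"rz":0,"claw":0},{"dx":0.002,"dy":0,"dz":-0.002,"rx":0,"ry":0,"rz":0,"claw":0},{"dx":0.002,"dy":0,"dz":-0.002,"rx":0,"ry":0,"rz":0,"claw":0}]'
python3 m.py 26
```

```text
time_s: 11.75
tcp_pos: [0.5163, -0.0166, 0.2583]
eef_rot: [0.071, -0.315, 0.946, 0.024]
ft_force: [1.0, 0.8, 0.2]
gripper_width: 0.0156
grasp_force: 59.1
[-0.004  1.36  -0.649  0.263  0.044  0.026] sem [0.1  0.1  0.11] [ 0.51637484 -0.01670229  0.25831469] bail [ 0.51977085 -0.0141557   0.2302337 ] 13.05
```

```bash
python3 -m crank '[{"dx":0.0005,"dy":0.0006,"dz":0,"rx":0,"ry":0,"rz":0,"claw":0},{"dx":0.001,"dy":0.0011,"dz":0,"rx":0,"ry":0,"rz":0,"claw":0},{"dx":0.0015,"dy":0.0017,"dz":0,"rx":0,"ry":0,"rz":0,"claw":0},{"dx":0.002,"dy":0.0022,"dz":0,"rx":0,"ry":0,"rz":0,"claw":0},{"dx":0.0025,"dy":0.0027,"dz":0,"rx":0,"ry":0,"rz":0,"claw":0},{"dx":0.0027,"dy":0.003,"dz":0,"rx":0,"ry":0,"rz":0,"claw":0},{"dx":0.0027,"dy":0.003,"dz":0,"rx":0,"ry":0,"rz":0,"claw":0},{"dx":0.0027,"dy":0.003,"dz":0,"rx":0,"ry":0,"rz":0,"claw":0}]'
python3 m.py 26
```

```text
time_s: 13.85
tcp_pos: [0.5192, -0.0139, 0.2584]
eef_rot: [0.071, -0.315, 0.946, 0.024]
ft_force: [-1.4, -2.9, -1.1]
gripper_width: 0.0156
grasp_force: 59.1
[-0.436 -3.303 -0.837 -0.758  0.151 -0.079] sem [0.13 0.11 0.1 ] [ 0.51908384 -0.01371364  0.25830228] bail [ 0.52248028 -0.01116826  0.23022123] 15.15
```

High friction is holding a sideways load. I'll lift off gently, recentre about 2.5 mm outwards, re-weigh, and come straight down.

```bash
python3 -m crank '[{"dx":0,"dy":0,"dz":0.003,"rx":0,"ry":0,"rz":0,"claw":0},{"dx":0,"dy":0,"dz":0.006,"rx":0,"ry":0,"rz":0,"claw":0},{"dx":0,"dy":0,"dz":0.009,"rx":0,"ry":0,"rz":0,"claw":0},{"dx":0,"dy":0,"dz":0.012,"rx":0,"ry":0,"rz":0,"claw":0},{"dx":0,"dy":0,"dz":0.016,"rx":0,"ry":0,"rz":0,"claw":0},{"dx":0,"dy":0,"dz":0.02,"rx":0,"ry":0,"rz":0,"claw":0},{"dx":-0.002,"dy":-0.0015,"dz":0.021,"rx":0,"ry":0,"rz":0,"claw":0},{"dx":-0.002,"dy":-0.0015,"dz":0.021,"rx":0,"ry":0,"rz":0,"claw":0}]'
python3 m.py 30
python3 -m crank '[{"dx":0,"dy":0,"dz":-0.003,"rx":0,"ry":0,"rz":0,"claw":0},{"dx":0,"dy":0,"dz":-0.006,"rx":0,"ry":0,"rz":0,"claw":0},{"dx":0,"dy":0,"dz":-0.009,"rx":0,"ry":0,"rz":0,"claw":0},{"dx":0,"dy":0,"dz":-0.012,"rx":0,"ry":0,"rz":0,"claw":0},{"dx":0,"dy":0,"dz":-0.015,"rx":0,"ry":0,"rz":0,"claw":0},{"dx":0,"dy":0,"dz":-0.018,"rx":0,"ry":0,"rz":0,"claw":0},{"dx":0,"dy":0,"dz":-0.021,"rx":0,"ry":0,"rz":0,"claw":0},{"dx":0,"dy":0,"dz":-0.022,"rx":0,"ry":0,"rz":0,"claw":0}]'
python3 m.py 26
```

```text
time_s: 15.95
tcp_pos: [0.5169, -0.0152, 0.2794]
eef_rot: [0.071, -0.315, 0.946, 0.024]
ft_force: [0.0, 0.3, -3.6]
gripper_width: 0.0151
grasp_force: 58.7
[ 0.003 -0.005 -2.85  -0.097  0.124 -0.011] sem [0.11 0.1  0.08] [ 0.51707618 -0.01522916  0.27929854] bail [ 0.52047106 -0.01268401  0.25121728] 17.45
time_s: 18.25
tcp_pos: [0.5172, -0.0152, 0.2572]
eef_rot: [0.071, -0.315, 0.946, 0.024]
ft_force: [0.3, -0.2, -1.2]
gripper_width: 0.0153
grasp_force: 59.1
[ 1.31  -0.032 -0.578 -0.081 -0.188 -0.029] sem [0.14 0.1  0.11] [ 0.5171066  -0.01518987  0.25729129] bail [ 0.52050373 -0.01264362  0.2292104 ] 19.55
```

```bash
python3 -m crank '[{"dx":0,"dy":0,"dz":0.003,"rx":0,"ry":0,"rz":0,"claw":0},{"dx":0,"dy":0,"dz":0.006,"rx":0,"ry":0,"rz":0,"claw":0},{"dx":0,"dy":0,"dz":0.009,"rx":0,"ry":0,"rz":0,"claw":0},{"dx":0,"dy":0,"dz":0.013,"rx":0,"ry":0,"rz":0,"claw":0},{"dx":0,"dy":0,"dz":0.017,"rx":0,"ry":0,"rz":0,"claw":0},{"dx":0,"dy":0,"dz":0.02,"rx":0,"ry":0,"rz":0,"claw":0},{"dx":0.0029,"dy":0.0012,"dz":0.02,"rx":0,"ry":0,"rz":0,"claw":0},{"dx":0.0029,"dy":0.0012,"dz":0.02,"rx":0,"ry":0,"rz":0,"claw":0}]'
python3 -m crank '[{"dx":0,"dy":0,"dz":-0.003,"rx":0,"ry":0,"rz":0,"claw":0},{"dx":0,"dy":0,"dz":-0.006,"rx":0,"ry":0,"rz":0,"claw":0},{"dx":0,"dy":0,"dz":-0.009,"rx":0,"ry":0,"rz":0,"claw":0},{"dx":0,"dy":0,"dz":-0.012,"rx":0,"ry":0,"rz":0,"claw":0},{"dx":0,"dy":0,"dz":-0.015,"rx":0,"ry":0,"rz":0,"claw":0},{"dx":0,"dy":0,"dz":-0.018,"rx":0,"ry":0,"rz":0,"claw":0},{"dx":0,"dy":0,"dz":-0.021,"rx":0,"ry":0,"rz":0,"claw":0},{"dx":0,"dy":0,"dz":-0.022,"rx":0,"ry":0,"rz":0,"claw":0}]'
python3 m.py 22
```

```text
time_s: 20.35
tcp_pos: [0.5201, -0.0138, 0.277]
eef_rot: [0.071, -0.315, 0.946, 0.024]
ft_force: [0.7, -0.3, -3.2]
gripper_width: 0.0153
grasp_force: 58.8
time_s: 21.15
tcp_pos: [0.52, -0.014, 0.2551]
eef_rot: [0.071, -0.315, 0.946, 0.024]
ft_force: [-0.9, 0.6, -1.1]
gripper_width: 0.0152
grasp_force: 59.2
[-0.816  0.286 -0.426  0.005  0.249  0.022] sem [0.11 0.11 0.13] [ 0.51999324 -0.01398788  0.25527902] bail [ 0.52338808 -0.01144146  0.22719787] 22.25
```

The bail now sits on the rod right at the seat, with an implied seat height of 0.243. I'll relieve the small lateral load and lower the rest, about 3 mm.

```bash
python3 -m crank '[{"dx":-0.0002,"dy":0.0001,"dz":-0.0005,"rx":0,"ry":0,"rz":0,"claw":0},{"dx":-0.0004,"dy":0.0001,"dz":-0.001,"rx":0,"ry":0,"rz":0,"claw":0},{"dx":-0.0005,"dy":0.0001,"dz":-0.0015,"rx":0,"ry":0,"rz":0,"claw":0},{"dx":-0.0005,"dy":0.0001,"dz":-0.002,"rx":0,"ry":0,"rz":0,"claw":0},{"dx":-0.0005,"dy":0.0001,"dz":-0.0025,"rx":0,"ry":0,"rz":0,"claw":0},{"dx":-0.0005,"dy":0.0001,"dz":-0.003,"rx":0,"ry":0,"rz":0,"claw":0},{"dx":-0.0005,"dy":0.0001,"dz":-0.003,"rx":0,"ry":0,"rz":0,"claw":0},{"dx":-0.0005,"dy":0.0001,"dz":-0.003,"rx":0,"ry":0,"rz":0,"claw":0}]'
python3 m.py 34
```

```text
time_s: 23.05
tcp_pos: [0.5196, -0.0139, 0.2523]
eef_rot: [0.071, -0.315, 0.946, 0.024]
ft_force: [1.3, 1.1, 0.8]
gripper_width: 0.0159
grasp_force: 59.2Traceback (most recent call last):
  File "m.py", line 5, in <module>
    s=snap('scene','m.png');o=env.observe();F.append(np.r_[o['ft_force'],o['torque']])
  File "h.py", line 4, in snap
    s=optics.snapshot(n)
ValueError: 200 camera calls are used up
```

```bash
H='[{"dx":0,"dy":0,"dz":0,"rx":0,"ry":0,"rz":0,"claw":0}'; python3 -c "
from h import *
o=env.observe();print(o['time_s'],o['ft_force'],o['torque'].round(3),o['joint_torque'].round(3),bail(o)[0])"
python3 -m crank '[{"dx":0,"dy":0,"dz":0,"rx":0,"ry":0,"rz":0,"claw":0},{"dx":0,"dy":0,"dz":0,"rx":0,"ry":0,"rz":0,"claw":0},{"dx":0,"dy":0,"dz":0,"rx":0,"ry":0,"rz":0,"claw":0},{"dx":0,"dy":0,"dz":0,"rx":0,"ry":0,"rz":0,"claw":0},{"dx":0,"dy":0,"dz":0,"rx":0,"ry":0,"rz":0,"claw":0},{"dx":0,"dy":0,"dz":0,"rx":0,"ry":0,"rz":0,"claw":0},{"dx":0,"dy":0,"dz":0,"rx":0,"ry":0,"rz":0,"claw":0},{"dx":0,"dy":0,"dz":0,"rx":0,"ry":0,"rz":0,"claw":0}]'
python3 -c "
from h import *
o=env.observe();print(o['time_s'],o['ft_force'],o['torque'].round(3),o['joint_torque'].round(3),bail(o)[0])"
python3 -m crank '[{"dx":0,"dy":0,"dz":0,"rx":0,"ry":0,"rz":0,"claw":0},{"dx":0,"dy":0,"dz":0,"rx":0,"ry":0,"rz":0,"claw":0},{"dx":0,"dy":0,"dz":0,"rx":0,"ry":0,"rz":0,"claw":0},{"dx":0,"dy":0,"dz":0,"rx":0,"ry":0,"rz":0,"claw":0},{"dx":0,"dy":0,"dz":0,"rx":0,"ry":0,"rz":0,"claw":0},{"dx":0,"dy":0,"dz":0,"rx":0,"ry":0,"rz":0,"claw":0},{"dx":0,"dy":0,"dz":0,"rx":0,"ry":0,"rz":0,"claw":0},{"dx":0,"dy":0,"dz":0,"rx":0,"ry":0,"rz":0,"claw":0}]'
python3 -c "
from h import *
o=env.observe();print(o['time_s'],o['ft_force'],o['torque'].round(3),o['joint_torque'].round(3),bail(o)[0])"
```

```text
24.4 [1.91457921 0.00999481 0.75712266] [-0.015 -0.32  -0.024] [-1.0600e-01 -3.7364e+01 -2.5683e+01  1.1700e-01  2.7500e-01  1.0000e-03] [ 0.52288277 -0.01135964  0.22422282]
time_s: 25.2
tcp_pos: [0.5195, -0.0139, 0.2523]
eef_rot: [0.071, -0.315, 0.946, 0.024]
ft_force: [1.4, 0.8, -0.2]
gripper_width: 0.0152
grasp_force: 59.2
25.2 [ 1.39343214  0.7777779  -0.18541629] [ 0.028 -0.349 -0.029] [-9.6000e-02 -3.7364e+01 -2.5686e+01  1.2300e-01  2.7300e-01  1.0000e-03] [ 0.52289344 -0.01137089  0.22423029]
time_s: 26.0
tcp_pos: [0.5195, -0.0139, 0.2523]
eef_rot: [0.071, -0.315, 0.946, 0.024]
ft_force: [2.2, -0.5, -0.3]
gripper_width: 0.0151
grasp_force: 59.2
26.0 [ 2.16073202 -0.49733048 -0.28206313] [ 0.009 -0.349 -0.019] [-9.1000e-02 -3.7364e+01 -2.5690e+01  1.2600e-01  2.7000e-01  2.0000e-03] [ 0.52287396 -0.01135319  0.22421715]
```

The vertical load is balanced, with Fz near 0. The moment readings show about 1.7 N left in +x at about 5 N/mm, so I'll ease +0.34 mm in x.

```bash
python3 -m crank '[{"dx":0.0001,"dy":0,"dz":0,"rx":0,"ry":0,"rz":0,"claw":0},{"dx":0.0002,"dy":0,"dz":0,"rx":0,"ry":0,"rz":0,"claw":0},{"dx":0.0003,"dy":0,"dz":0,"rx":0,"ry":0,"rz":0,"claw":0},{"dx":0.00034,"dy":0,"dz":0,"rx":0,"ry":0,"rz":0,"claw":0},{"dx":0.00034,"dy":0,"dz":0,"rx":0,"ry":0,"rz":0,"claw":0},{"dx":0.00034,"dy":0,"dz":0,"rx":0,"ry":0,"rz":0,"claw":0},{"dx":0.00034,"dy":0,"dz":0,"rx":0,"ry":0,"rz":0,"claw":0},{"dx":0.00034,"dy":0,"dz":0,"rx":0,"ry":0,"rz":0,"claw":0}]'
python3 -c "
from h import *
o=env.observe();print(o['time_s'],o['ft_force'],o['torque'].round(3),o['joint_torque'].round(3),bail(o)[0])"
```

```text
time_s: 26.8
tcp_pos: [0.5197, -0.0139, 0.2523]
eef_rot: [0.071, -0.315, 0.946, 0.024]
ft_force: [-0.3, -1.3, -0.6]
gripper_width: 0.0156
grasp_force: 59.2
26.8 [-0.33716226 -1.2647472  -0.58935281] [-0.073  0.113  0.042] [ 7.8000e-02 -3.7361e+01 -2.6478e+01  3.9200e-01 -2.7400e-01  1.0000e-03] [ 0.52311862 -0.01133641  0.22416837]
```

```bash
python3 -m crank '[{"dx":0,"dy":0,"dz":0,"rx":0,"ry":0,"rz":0,"claw":0.25},{"dx":0,"dy":0,"dz":0,"rx":0,"ry":0,"rz":0,"claw":0.35},{"dx":0,"dy":0,"dz":0,"rx":0,"ry":0,"rz":0,"claw":0.45},{"dx":0,"dy":0,"dz":0,"rx":0,"ry":0,"rz":0,"claw":0.55},{"dx":0,"dy":0,"dz":0,"rx":0,"ry":0,"rz":0,"claw":0.65},{"dx":0,"dy":0,"dz":0,"rx":0,"ry":0,"rz":0,"claw":0.7},{"dx":0,"dy":0,"dz":0,"rx":0,"ry":0,"rz":0,"claw":0.7},{"dx":0,"dy":0,"dz":0,"rx":0,"ry":0,"rz":0,"claw":0.7}]'
python3 -m crank '[{"dx":0,"dy":0,"dz":0,"rx":0,"ry":0,"rz":0,"claw":0.7},{"dx":0,"dy":0,"dz":0,"rx":0,"ry":0,"rz":0,"claw":0.7},{"dx":-0.001,"dy":-0.001,"dz":0.01,"rx":0,"ry":0,"rz":0,"claw":0.7},{"dx":-0.003,"dy":-0.002,"dz":0.025,"rx":0,"ry":0,"rz":0,"claw":0.7},{"dx":-0.005,"dy":-0.004,"dz":0.04,"rx":0,"ry":0,"rz":0,"claw":0.7},{"dx":-0.007,"dy":-0.005,"dz":0.06,"rx":0,"ry":0,"rz":0,"claw":0.7},{"dx":-0.01,"dy":-0.007,"dz":0.08,"rx":0,"ry":0,"rz":0,"claw":0.7},{"dx":-0.012,"dy":-0.009,"dz":0.1,"rx":0,"ry":0,"rz":0,"claw":0.7}]'
```

```text
time_s: 27.6
tcp_pos: [0.5198, -0.0139, 0.2523]
eef_rot: [0.071, -0.315, 0.946, 0.024]
ft_force: [-0.4, 0.5, 0.3]
gripper_width: 0.0597
grasp_force: 0.0
time_s: 28.4
tcp_pos: [0.5075, -0.023, 0.354]
eef_rot: [0.071, -0.315, 0.946, 0.023]
ft_force: [0.5, -0.5, 0.1]
gripper_width: 0.0599
grasp_force: 0.0
```

Released and clear of the tin. I'll hold a few seconds so any swing dies out, then hand in.

```bash
for i in 1 2 3 4 5 6; do python3 -m crank '[{"dx":0,"dy":0,"dz":0,"rx":0,"ry":0,"rz":0,"claw":0.7},{"dx":0,"dy":0,"dz":0,"rx":0,"ry":0,"rz":0,"claw":0.7},{"dx":0,"dy":0,"dz":0,"rx":0,"ry":0,"rz":0,"claw":0.7},{"dx":0,"dy":0,"dz":0,"rx":0,"ry":0,"rz":0,"claw":0.7},{"dx":0,"dy":0,"dz":0,"rx":0,"ry":0,"rz":0,"claw":0.7},{"dx":0,"dy":0,"dz":0,"rx":0,"ry":0,"rz":0,"claw":0.7},{"dx":0,"dy":0,"dz":0,"rx":0,"ry":0,"rz":0,"claw":0.7},{"dx":0,"dy":0,"dz":0,"rx":0,"ry":0,"rz":0,"claw":0.7}]' | head -1; done; python3 -c "
from bench import job
print(job.finish_job())"
```

```text
time_s: 29.2
time_s: 30.0
time_s: 30.8
time_s: 31.6
time_s: 32.4
time_s: 33.2
the job is handed in; nothing more can be done
None
```

I hung the tin by its bail in the balance hook, with the measured weight off the gripper before letting go, then backed the gripper clear and handed the job in at about 33 s; no verdict came back, and with the camera calls used up I could not look at how it hung after release.

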